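Press the cap onto a gift case with the ratchet clamp

ROBOT

A 6-joint arm with a two-finger parallel gripper is mounted at the origin on a cart in front of the work surface, level with it; the furniture and walls round the work are solid. World frame = base frame: x ahead of the robot, y to its left, z up, the work surface at z = 0. Lengths are in m, angles in rad, forces in N, time in s.
With the tool pointing down it reaches from about 0.4 to 0.825 m from the base axis. Payload 7 kg.
Tool frame: the origin (TCP) lies between the finger pads; the fingertips stand 11 mm ahead of it and the grasp point (between the pads) lies 8 mm behind it (arm.tips_ahead is the distance from the TCP to the fingertips, in m); z points along the fingers, x is the direction in which the jaws open and shut, and the axes are right-handed (so a half turn about z gives the same grasp; the last joint's range is limited). The gripper opens to 88 mm and grips with 3 to 60 N. Pads are 19 mm wide; open, the fingers measure 130 mm over their backs; the gripper's body (78 mm by 193 mm) begins 47 mm behind the grasp point.
Start: joints at [-0.937, 0.359, 0.012, 0, -1.224, -0.288], TCP at [0.229, -0.635, 0.238] pointing down, gripper open.
Joint ranges: [-3.07, 3.07], [-1.43, 2.12], [-1.02, 1.25], [-3.03, 1.67], [-3.05, -0], [-3.03, 3.03]. Speed limits (rad/s): [2.39, 2.39, 3.01, 3.14, 3.14, 3.14].

INTERFACE

Orientations are given as [roll, pitch, yaw] about the fixed x, y, z axes, in that order (R = Rz(yaw) Ry(pitch) Rx(roll)).
In Python, from station import arm, optics, finder gives the robot as it stands. The module is installed in compiled form; this text tells all that it offers.
- The arm moves only by the tool apply_moves, never from a script. Its argument "increments" is one flat list of numbers, 6 for each row, row after row: the shift along the world's x, y, z in m, then the turn, a rotation vector about the world's x, y, z in rad. In form: [tx, ty, tz, rx, ry, rz, tx, ty, tz, rx, ry, rz, ...]. A call has 1 to 20 rows; each row shifts and turns the pose as measured when the row begins; what a row does not reach is not made up. A row lasts 1/12 s, in which the tool goes at most 41.7 mm and 7.16 degrees, less where a joint would pass 70% of its speed; a pose out of reach is approached as far as the arm can. A call with a gripper value outside its range is refused whole. "hand" is the closure, from 0 (fully open) to 1 (shut), set as the call begins (left out, the last holds). The fingers move at their own pace and stop on an object; "force" is the grip in N (left out, the last holds). Time passes only in rows, so rows that do not move let the fingers close. It gives the time, the measured TCP pose, the force and the opening at its end, in the units of the state.
- arm.get_state(): the state, without advancing time (a new reading comes with each control period).
- optics.grab_frame(name): name is "side" or "top" or "wrist"; returns the picture (420x560x3 uint8, red, green, blue); there is no depth.
- optics.camera_model(name): a dict with "fx", "fy", "cx", "cy" (pixels), "world_to_cam" (4x4, takes a point from world to camera coordinates); the wrist camera has in their place "T_tool_cam" (4x4, takes a point from camera to tool coordinates, whose origin is the TCP and whose axes are the tool frame's). Camera axes: x right, y up, looking along -z (the intrinsics and any distortion apply to the point x, -y, -z); pixel columns grow to the right and rows downward; lengths in m; the calibration is good to about 2 mm. A picture is of the moment at which its call begins: read the wrist's pose just before it. camera_model takes no time and is no camera call.
- arm.job_done(): hands the job in, once; it reports no verdict.
Trained networks look in the newest picture that a camera, given by its name, has taken for a name from the list of things; names that differ only in an ending like _2 or _b are one class to them, and where a whole thing is asked for, a point or a joint stands for the part that bears it (a point fixed in the world has none). Each returns a list of dicts, best first, with "conf" (0 to 1); they miss things now and then, are a little off and sometimes report something else, mostly with a low value. They report only what shows in the picture. A call takes as long as a camera call.
- finder.find_in(camera, name): "box" ([left, top, right, bottom] in pixels, round what is visible of it).
- finder.landmark_of(camera, name): "point" ([column, row] in pixels: a listed point, or the origin of a listed thing).
The state is a dict: "t": time; "q": joint angles; "qd": joint speeds; "joint_efforts": joint torques, N m; "eef_pos": TCP position; "ee_rot": TCP orientation; "force": force on the tool from outside, world axes, zero at the start; "moment": the same for the moment, N m; "width": finger opening in m.
Only numpy, scipy, OpenCV 4.12 (cv2) and the standard library are available. Lean on these libraries where they do the work, as an engineer would, in place of code of your own. Each camera call takes 0.05 s, during which the arm holds its last target. There are 200 camera calls.

TASK

Press the stiff end cap fully home on the wooden gift case with the ratchet clamp it lies in: pump the clamp's lever until the cap is fully on and the lever turns hard, so that the clamp holds the case tight, and do not force the lever any further. Then hold the release button down until the jaw has run all the way back, and set the closed case down flat in the middle of the round coaster on the counter. Leave the pot and the tape rolls round the clamp where they stand.

Things in the scene. Friction and masses are not known exactly. Their poses are not given: they have to be found in the camera images.
- clamp: Bench ratchet clamp screwed to the counter, board 85 x 250 x 18 mm. Along its y axis, from -y to +y: fixed jaw (face at y = -92, top z = 80), steel bed 32 wide (top z = 30), sliding jaw, grey housing (y 35 to 110, top z = 85) with release button, black lever out to +y. Origin under the board on the bar's line, z up, x across the bar; may be turned. These descriptions give mm in this frame.
- lever_tip (a point): Point to press: top of the ribbed paddle (30 wide, 36 long) at the black lever's end. The lever hinges about x at y = 98, z = 93, 80 mm from this point. Raised at rest (point at y = 168, z = 132); pressed straight down it sinks 46 to its own stop (y = 178, z = 86). A spring lifts it (3 to 4 N). The first 14 to 20 mm are idle; a full stroke moves the jaw on by 8 to 12 mm in teeth of 4 mm.
- lever (a joint): Lever angle, rad: 0 raised, 0.6 fully down; it must come all the way up between strokes, the jaw staying put. Force at the paddle: 4 to 8 N while the jaw runs free, 10 to 16 N while it pushes the cap; with the cap home it hardens and stops before the full stroke. About 20 N there is tight; above 30 N is too much (jaw force nears 65 N).
- jaw (a joint): Travel of the sliding jaw, m: 0 fully back (a spring returns it when released), up to 0.050 towards the fixed jaw (-y). At the start the ratchet may already hold it a few mm out.
- press_pad: Rubber pressure pad on the front of the sliding jaw, 38 x 8 x 36 mm, on springs (1.5 N per mm, 16 mm of give, seen as a gap behind it). Origin at the middle of its thickness, 4 mm behind its working face, which looks to -y and is at y = -4 when the jaw is fully back.
- release_top (a point): Middle of the top of the round black release button, 18 mm diameter, on the housing at y = 55; at rest at z = 94. It goes straight down 5 mm against 2 to 7 N. With the lever up and the button at least 4 mm down the jaw springs back in about half a second; if the button comes up earlier, the ratchet catches the jaw again on the way. The button bobs 2 mm as teeth pass.
- case_center (a point): Centre of the body of the wooden gift case, 40 x 40 x 40 mm, 20 mm above its underside. The case (0.2 kg) lies loose on the clamp's bed, its own y axis along the bar within a few degrees, cap towards the sliding jaw (+y). Grip it across x (40 mm); it overhangs the bed by about 4 mm each side, with free space beside it down to the board at z = 18.
- case_cap: End cap of the case, 40 wide x 18 long (y) x 40 tall, of the same wood. It slides along the case's y on a tongue and stays where it is left (about 14 N moves it). Origin at the bottom middle of its inner face: 20 mm in +y from the case's centre when fully home (case then 58 long), 25 to 31 mm at the start, with a gap showing.
- coaster_top (a point): Centre of the top of a round board coaster lying fixed on the counter, 109 mm diameter, 5 mm thick, left of the clamp.
- balm_pot: squat round pot with lid, 58 diameter x 50 tall, loose, behind the clamp; origin under its centre. Bystander.
- tape_duct: small dark tape roll lying flat, 53 diameter x 19 tall, loose, behind the clamp; origin under its centre. Bystander.
- tape_mask: pale tape roll lying flat, 100 diameter x 25 tall, loose; origin under its centre. Bystander.

How it is judged:
On the way, in this order (a step that is already met when the one before it is completed fails the run):
1. the clamp has pushed the cap fully home (within 1.5 mm) and holds the case tight (pad presses on the cap with more than 8 N) (y of case_cap in the frame of case_center below 0.0215 m and contact force between press_pad and case_cap above 8 N), for 0.4 s.
2. the jaw is released and has run back (within 3 mm of fully back) while the case still lies in the clamp (value of joint jaw below 0.003 m and horizontal distance between case_center and clamp below 0.1 m), for 0.2 s.
At the end, for the whole second after the job is handed in: The case, its cap fully home (within 1.5 mm), stands flat and upright on the coaster, the centre of its body within 25 mm of the coaster's centre, released and at rest; the clamp's jaw is fully back (within 3 mm) (y of case_cap in the frame of case_center below 0.0215 m and value of joint jaw below 0.003 m and horizontal distance between case_center and coaster_top below 0.025 m and height (world z) of case_center between 0.02 and 0.03 m and angle between case_center's own z axis and vertical below 0.1 rad); the robot touches nothing.
It fails at once if the clamp is over-forced: the pad presses on the cap with more than 65 N (contact force between press_pad and case_cap above 65 N).
It fails at once if a bystander round the clamp (balm pot or one of the two tape rolls) is moved by more than 40 mm (distance of any of balm_pot, tape_duct, tape_mask from where it was at the start of the episode above 0.04 m).
It also fails if it takes over 67 s, if anything falls off the work surface, if the arm or the gripper's body presses on something with over 40 N, if the wrist force passes 120 N, or if a joint passes its speed limit or range.

## Working session

There is one attempt and no reset: what is moved stays moved. The work goes in short steps, Python scripts to look and compute and a tool call to move; the robot and the scene stay as the last step left them, time stands still between calls to the robot, and variables do not carry over. Pictures are saved under pics/ and viewed, about 8 in all and at most 12, crops included, and the job is handed in when it is done.

Besides the shell and the picture viewer there is one more tool, called after "Call:" as name(argument=value, ...), one argument or row to a line, values as JSON. apply_moves: Moves the arm, as the interface text tells. Its arguments: {"type":"object","properties":{"increments":{"type":"array"},"hand":{"type":"number"},"force":{"type":"number"}},"required":["increments"]}

```bash
mkdir -p pics && cat > h.py <<'E'
import numpy as np, cv2
from station import arm, optics, finder
from scipy.spatial.transform import Rotation as R
def ray(cam,px,st=None):
    m=optics.camera_model(cam)
    d=np.array([(px[0]-m['cx'])/m['fx'],-(px[1]-m['cy'])/m['fy'],-1.])
    if cam=='wrist':
        T=np.eye(4);T[:3,:3]=R.from_euler('xyz',st['ee_rot']).as_matrix();T[:3,3]=st['eef_pos'];C=T@m['T_tool_cam']
    else: C=np.linalg.inv(m['world_to_cam'])
    return C[:3,3],C[:3,:3]@d
def atz(cam,px,z,st=None):
    o,d=ray(cam,px,st);return o+d*(z-o[2])/d[2]
def tri(rs):
    A=np.zeros((3,3));b=np.zeros(3)
    for o,d in rs:
        d=d/np.linalg.norm(d);P=np.eye(3)-np.outer(d,d);A+=P;b+=P@o
    x=np.linalg.solve(A,b)
    return x,[np.linalg.norm(np.cross(x-o,d/np.linalg.norm(d))) for o,d in rs]
E
python3 - <<'E'
from h import *
np.set_printoptions(precision=4,suppress=True)
st=arm.get_state();print(st['t'],st['eef_pos'],st['ee_rot'],st['width'])
for c in ['side','top']:
    cv2.imwrite(f'pics/{c}0.png',optics.grab_frame(c)[:,:,::-1])
    m=optics.camera_model(c);print(c,{k:v for k,v in m.items() if k!='world_to_cam'},np.linalg.inv(m['world_to_cam'])[:3,3])
Z=dict(clamp=0,lever_tip=.132,press_pad=.05,release_top=.094,case_center=.05,case_cap=.03,coaster_top=.005,balm_pot=0,tape_duct=0,tape_mask=0)
for n,z in Z.items():
    r=[]
    for c in ['side','top']:
        l=finder.landmark_of(c,n)
        if l:
            p=l[0]['point'];print(n,c,round(l[0]['conf'],2),np.round(p),atz(c,p,z));r.append(ray(c,p))
    if len(r)==2: x,e=tri(r);print('   tri',x,round(e[0],4))
print(arm.get_state()['t'])
E
```

```text
0.0 [ 0.2286 -0.6346  0.2366] [-3.1415 -0.0017  1.9165] 0.0876968065718023
side {'fx': 404.2116698991566, 'fy': 404.2116698991566, 'cx': 290.61582962194467, 'cy': 213.2663511608098} [0.0321 0.5725 0.5006]
top {'fx': 411.58269620788144, 'fy': 411.58269620788144, 'cx': 275.57023657759123, 'cy': 209.60996799733206} [0.4688 0.1482 0.9902]
clamp side 0.88 [364. 255.] [0.5735 0.0291 0.    ]
clamp top 0.84 [325. 232.] [0.5788 0.0407 0.    ]
   tri [0.5742 0.0369 0.0033] 0.006
lever_tip side 0.8 [306. 228.] [0.5532 0.2036 0.132 ]
lever_tip top 0.82 [255. 238.] [0.5495 0.2004 0.132 ]
   tri [0.551  0.2023 0.1323] 0.0024
press_pad side 0.55 [363. 236.] [0.5748 0.0362 0.05  ]
press_pad top 0.46 [333. 233.] [0.5712 0.0269 0.05  ]
   tri [0.5747 0.0299 0.0476] 0.0046
release_top side 0.54 [349. 223.] [0.5768 0.0791 0.094 ]
release_top top 0.62 [311. 234.] [0.5639 0.0815 0.094 ]
   tri [0.5656 0.0845 0.1006] 0.0035
case_center side 0.67 [379. 227.] [ 0.5874 -0.022   0.05  ]
case_center top 0.63 [360. 228.] [ 0.5826 -0.0352  0.05  ]
   tri [ 0.5875 -0.0314  0.0466] 0.0063
case_cap side 0.62 [379. 236.] [ 0.5808 -0.018   0.03  ]
case_cap top 0.72 [346. 229.] [ 0.5835 -0.0057  0.03  ]
   tri [ 0.5792 -0.0086  0.0345] 0.0053
coaster_top side 0.85 [247. 320.] [0.5235 0.3444 0.005 ]
coaster_top top 0.75 [194. 262.] [0.4997 0.3528 0.005 ]
   tri [0.5009 0.3514 0.0253] 0.0033
balm_pot side 0.7 [343. 225.] [ 0.7033 -0.0157  0.    ]
balm_pot top 0.7 [350. 180.] [ 0.7072 -0.0223  0.    ]
   tri [ 0.7091 -0.0223 -0.0049] 0.0011
tape_duct side 0.91 [305. 251.] [0.6556 0.1306 0.    ]
tape_duct top 0.8 [291. 194.] [0.6701 0.1221 0.    ]
   tri [ 0.6717  0.1208 -0.0121] 0.0013
tape_mask side 0.65 [247. 241.] [0.7627 0.2225 0.    ]
tape_mask top 0.96 [256. 155.] [0.7686 0.2107 0.    ]
   tri [ 0.7733  0.214  -0.0092] 0.0032
1.1
```

```bash
python3 - <<'E'
import cv2
a=cv2.imread('pics/top0.png')[150:330,150:430];b=cv2.imread('pics/side0.png')[150:400,170:470]
a=cv2.resize(a,None,fx=1.6,fy=1.6);b=cv2.resize(b,None,fx=1.15,fy=1.15)
import numpy as np
h=max(a.shape[0],b.shape[0]);f=lambda i:cv2.copyMakeBorder(i,0,h-i.shape[0],0,0,0)
cv2.imwrite('pics/c0.png',np.hstack([f(a),f(b)]));print(a.shape,b.shape)
E
```

```text
(288, 448, 3) (288, 345, 3)
```

View pics/c0.png

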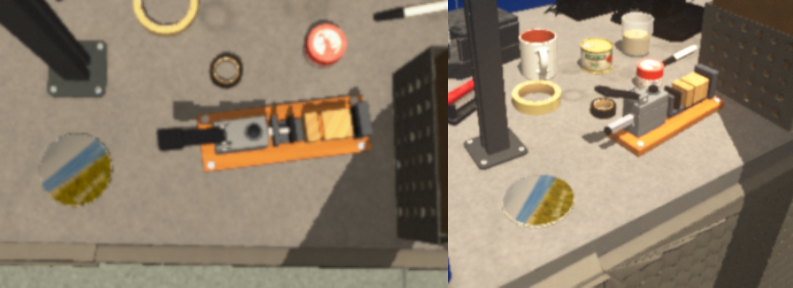

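```bash
python3 - <<'E'
import cv2,numpy as np
a=cv2.imread('pics/top0.png');b=cv2.imread('pics/side0.png')
cv2.imwrite('pics/c1.png',cv2.resize(np.vstack([a,b]),None,fx=.71,fy=.71))
E
```

```text
(no output)
```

View pics/c1.png

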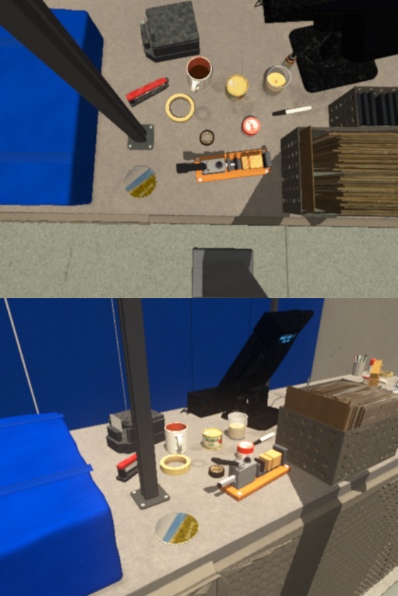

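Call:
apply_moves(
  increments=[0,0,0.04,0,0,0,0,0,0.04,0,0,0,0,0,0.04,0,0,0,0.033,0.021,0.03,0,0,0.056,0.033,0.021,0.02,0,0,0.056,0.033,0.021,0,0,0,0.056,0.029,0.025,0,0,0,0.056,0.029,0.025,0,0,0,0.056,0.029,0.025,0,0,0,0.056,0.024,0.029,0,0,0,0.056,0.024,0.029,0,0,0,0.056,0.024,0.029,0,0,0,0.056,0.016,0.034,0,0,0,0.056,0.016,0.034,0,0,0,0.056,0.016,0.034,0,0,0,0.056,0.012,0.034,0,0,0,0.056,0.012,0.034,0,0,0,0.056,0.012,0.034,0,0,0,0.056,0.006,0.035,0,0,0,0.056,0.006,0.035,0,0,0,0.056],
  hand=1,
  force=30,
)

```text
t: 2.77
eef_pos: [0.5846, -0.1173, 0.4076]
ee_rot: [-3.139, -0.003, 2.901]
force: [-0.0, 0.3, -0.1]
width: 0.0009
```

Call:
apply_moves(
  increments=[0,0.036,0,0,0,0.06,0,0.036,0,0,0,0.06,-0.003,0.036,-0.01,0,0,0.06,-0.003,0.036,-0.02,0,0,0.06,-0.004,0.036,-0.02,0,0,0.06,-0.004,0.03,-0.02,0,0,0.055,0,0,0,0,0,0,0,0,0,0,0,0],
)

```text
t: 3.43
eef_pos: [0.5692, 0.109, 0.336]
ee_rot: [-3.141, 0.001, -2.998]
force: [-0.2, -0.3, 0.5]
width: 0.0006
```

```bash
cat > look.py <<'E'
from h import *
import sys
np.set_printoptions(precision=4,suppress=True)
st=arm.get_state();I=optics.grab_frame('wrist');cv2.imwrite(f'pics/{sys.argv[1]}.png',I[:,:,::-1])
print(st['t'],st['eef_pos'],st['ee_rot'],st['force'],st['width'])
Z=dict(lever_tip=.132,press_pad=.05,release_top=.094,case_center=.05,case_cap=.03,clamp=0,coaster_top=.005)
for n in sys.argv[2:]:
    l=finder.landmark_of('wrist',n)
    if l: p=l[0]['point'];print(n,round(l[0]['conf'],2),np.round(p),atz('wrist',p,Z[n],st))
    else: print(n,'none')
E
python3 look.py w1 lever_tip press_pad release_top case_center case_cap clamp
```

```text
3.4333 [0.5692 0.109  0.336 ] [-3.1408  0.0009 -2.9978] [-0.2232 -0.2956  0.5129] 0.0006232234893881885
lever_tip 0.74 [282. 270.] [0.5515 0.1986 0.132 ]
press_pad 0.56 [282. 114.] [0.5746 0.034  0.05  ]
release_top 0.53 [282. 166.] [0.5669 0.0897 0.094 ]
case_center 0.58 [280.  57.] [ 0.5861 -0.0274  0.05  ]
case_cap 0.76 [281.  75.] [ 0.582  -0.0111  0.03  ]
clamp 0.86 [284. 109.] [0.5727 0.028  0.    ]
```

View pics/w1.png

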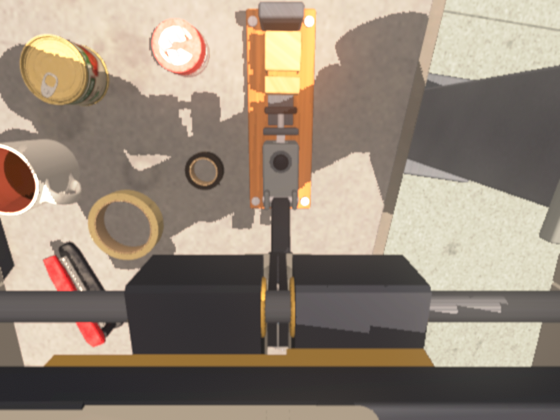

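Call:
apply_moves(
  increments=[-0.005,0.03,-0.025,0,0,0,-0.005,0.03,-0.03,0,0,0,-0.004,0.021,-0.035,0,0,0,-0.004,0.01,-0.035,0,0,0,0,0,-0.03,0,0,0,0,0,0,0,0,0],
)

```text
t: 4.28
eef_pos: [0.555, 0.1964, 0.1834]
ee_rot: [3.137, 0.017, -3.014]
force: [-1.3, -0.8, -0.7]
width: 0.0004
```

```bash
python3 look.py w2 release_top case_center case_cap && python3 - <<'E'
from h import *
for c in ['side','top']:
    optics.grab_frame(c)
    for n in ['lever_tip']: print(c,finder.landmark_of(c,n)[:1])
cv2.imwrite('pics/s2.png',cv2.resize(optics.grab_frame('side')[160:330,230:450,::-1],None,fx=3,fy=3))
E
```

```text
4.2833 [0.555  0.1964 0.1834] [ 3.1371  0.0165 -3.0136] [-1.3399 -0.771  -0.7071] 0.0004224295547365008
release_top 0.96 [279.  53.] [0.5694 0.0863 0.094 ]
case_center none
case_cap none
side [{'point': [306.9, 229.8], 'conf': 0.77}]
top []
```

View pics/s2.png

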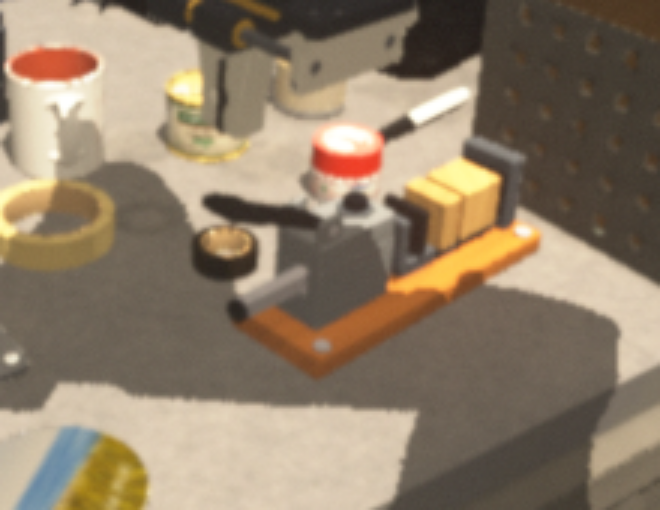

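Call:
apply_moves(
  increments=[-0.003,0.002,-0.025,0,0,0,0,0,-0.015,0,0,0,0,0,-0.012,0,0,0,0,0,-0.012,0,0,0,0,0,-0.004,0,0,0],
)

```text
t: 5.15
eef_pos: [0.5601, 0.2024, 0.1285]
ee_rot: [3.126, 0.041, -3.013]
force: [-2.9, 0.6, 7.1]
width: 0.0002
```

Call:
apply_moves(
  increments=[-0.006,-0.002,-0.01,-0.02,0.039,0,-0.001,0,-0.01,0,0,0,-0.001,0,-0.008,0,0,0,-0.001,0,-0.004,0,0,0],
)

```text
t: 5.48
eef_pos: [0.5571, 0.2037, 0.1038]
ee_rot: [3.136, 0.014, -3.01]
force: [-0.4, -3.8, 9.9]
width: 0.0008
```

Call:
apply_moves(
  increments=[-0.003,-0.003,-0.006,-0.005,0.014,0,-0.001,-0.001,-0.004,0,0,0,0,0,-0.003,0,0,0],
)

```text
t: 5.73
eef_pos: [0.5576, 0.2032, 0.0984]
ee_rot: [3.135, 0.01, -3.007]
force: [-16.4, -2.7, 31.7]
width: 0.0002
```

Call:
apply_moves(
  increments=[0,0,0.02,0,0,0,0,0,0.03,0,0,0,-0.003,-0.002,0.02,-0.005,0.01,0,-0.002,-0.002,0,0,0,0,0,0,0,0,0,0],
)

```text
t: 6.15
eef_pos: [0.5519, 0.1983, 0.1745]
ee_rot: [3.138, 0.001, -3.007]
force: [-0.7, -0.5, 0.1]
width: 0.0002
```

```bash
python3 look.py w3 release_top && python3 - <<'E'
from h import *
cv2.imwrite('pics/s3.png',cv2.resize(optics.grab_frame('side')[180:280,270:410,::-1],None,fx=4,fy=4))
E
```

```text
6.15 [0.5519 0.1983 0.1745] [ 3.1382  0.0005 -3.0073] [-0.713  -0.4743  0.0647] 0.00021714561072624849
release_top 0.83 [275.  45.] [0.5686 0.0851 0.094 ]
```

View pics/s3.png

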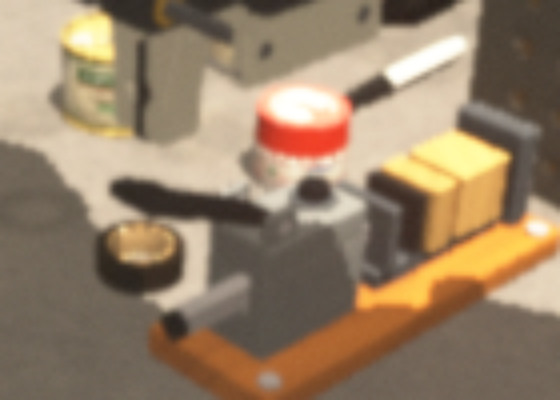

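Call:
apply_moves(
  increments=[-0.001,0,-0.024,0,0,0,-0.001,0,-0.018,0,0,0,-0.001,0,-0.014,0,0,0,-0.001,0,-0.008,0,0.004,0],
)

```text
t: 6.63
eef_pos: [0.5518, 0.2014, 0.1098]
ee_rot: [3.134, 0.006, -3.005]
force: [0.1, 0.4, 11.4]
width: 0.0002
```

Call:
apply_moves(
  increments=[-0.001,0,-0.006,0,0.004,0,-0.001,0,-0.005,0,0.004,0],
)

```text
t: 6.8
eef_pos: [0.5518, 0.2017, 0.0988]
ee_rot: [3.135, 0.0, -3.003]
force: [0.3, -3.9, 15.8]
width: 0.0003
```

Call:
apply_moves(
  increments=[0,0,-0.001,0,0,0,0,0,0.02,0,0,0,0,0,0.03,0,0,0,0,-0.002,0.02,-0.005,0,0,-0.001,-0.002,0,0,0,0,0,0,0,0,0,0],
)

```text
t: 7.3
eef_pos: [0.5482, 0.1951, 0.1659]
ee_rot: [-3.136, -0.012, -3.002]
force: [0.0, 0.3, -0.2]
width: 0.0004
```

Call:
apply_moves(
  increments=[0,0,-0.02,0,0,0,0,0,-0.018,0,0,0,0,0,-0.012,0,0,0,0,0,-0.006,0,0.004,0],
)

```text
t: 7.63
eef_pos: [0.5511, 0.1986, 0.1107]
ee_rot: [3.141, -0.007, -3.001]
force: [-8.1, 3.6, 16.8]
width: 0.0005
```

Call:
apply_moves(
  increments=[0.001,0,-0.004,0,0,0,0,0,-0.003,0,0,0],
)

```text
t: 7.8
eef_pos: [0.551, 0.1991, 0.1029]
ee_rot: [-3.141, -0.01, -2.999]
force: [-3.6, -0.3, 18.6]
width: 0.0003
```

Call:
apply_moves(
  increments=[0.001,0,-0.003,0,0,0],
)

```text
t: 7.88
eef_pos: [0.5514, 0.199, 0.1001]
ee_rot: [-3.14, -0.011, -2.999]
force: [-9.7, 1.6, 19.7]
width: 0.0006
```

Call:
apply_moves(
  increments=[0.001,0,-0.002,0,0,0],
)

```text
t: 7.97
eef_pos: [0.5515, 0.1989, 0.0988]
ee_rot: [-3.139, -0.013, -2.998]
force: [-17.9, 2.3, 37.2]
width: 0.0007
```

Call:
apply_moves(
  increments=[0,0,0.02,0,0,0,0,0,0.03,0,0,0,0,0,0.02,0.003,-0.012,0,0,0,0,0,0,0],
)

```text
t: 8.3
eef_pos: [0.548, 0.1971, 0.1648]
ee_rot: [-3.135, -0.012, -2.998]
force: [1.0, 0.3, 0.4]
width: 0.0003
```

```bash
python3 - <<'E'
from h import *
np.set_printoptions(precision=4,suppress=True)
for c in ['side','top']:
    optics.grab_frame(c)
    for n in ['case_center','case_cap','press_pad']:
        l=finder.landmark_of(c,n);print(c,n,l[:1])
cv2.imwrite('pics/s4.png',np.hstack([cv2.resize(optics.grab_frame('side')[180:250,330:410,::-1],(480,420),interpolation=2),]))
E
```

```text
side case_center [{'point': [379.3, 222.9], 'conf': 0.79}]
side case_cap [{'point': [382.6, 235.5], 'conf': 0.6}]
side press_pad [{'point': [372.0, 231.0], 'conf': 0.58}]
top case_center [{'point': [361.9, 226.5], 'conf': 0.75}]
top case_cap [{'point': [348.5, 226.8], 'conf': 0.65}]
top press_pad [{'point': [346.0, 230.5], 'conf': 0.65}]
```

View pics/s4.png

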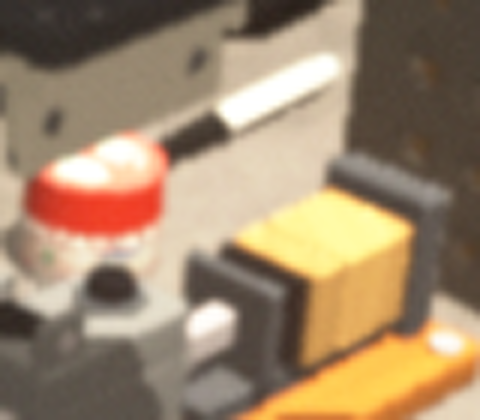

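Call:
apply_moves(
  increments=[0.002,0.001,-0.015,0.006,-0.012,0,0,0,-0.012,0,0,0,0,0,-0.008,0,0,0],
)

```text
t: 9.0
eef_pos: [0.5516, 0.1994, 0.1286]
ee_rot: [-3.141, 0.004, -2.997]
force: [-7.3, 4.1, 17.5]
width: 0.0003
```

Call:
apply_moves(
  increments=[0,0,-0.004,0,0,0,0,0,-0.003,0,0,0],
)

```text
t: 9.17
eef_pos: [0.5517, 0.2009, 0.1227]
ee_rot: [3.141, 0.005, -2.996]
force: [-8.0, 1.2, 14.8]
width: 0.0006
```

Call:
apply_moves(
  increments=[0,0,-0.004,0,0,0],
)

```text
t: 9.25
eef_pos: [0.5516, 0.2015, 0.12]
ee_rot: [3.141, 0.005, -2.995]
force: [-8.5, 1.7, 17.2]
width: 0.0003
```

Call:
apply_moves(
  increments=[0,0,-0.003,0,0,0],
)

```text
t: 9.33
eef_pos: [0.5514, 0.2019, 0.1182]
ee_rot: [3.14, 0.006, -2.995]
force: [-7.2, -0.1, 16.2]
width: 0.0007
```

Call:
apply_moves(
  increments=[0,0,-0.003,0,0,0],
)

```text
t: 9.42
eef_pos: [0.5514, 0.2021, 0.1167]
ee_rot: [3.14, 0.006, -2.994]
force: [-7.1, -0.3, 17.0]
width: 0.0003
```

Call:
apply_moves(
  increments=[0,0,-0.003,0,0,0],
)

```text
t: 9.5
eef_pos: [0.5514, 0.2023, 0.1153]
ee_rot: [3.14, 0.007, -2.993]
force: [-8.3, -0.6, 17.4]
width: -0.0
```

Call:
apply_moves(
  increments=[0,0,-0.003,0,0,0],
)

```text
t: 9.58
eef_pos: [0.5513, 0.2025, 0.114]
ee_rot: [3.14, 0.008, -2.992]
force: [-7.3, -0.4, 17.3]
width: 0.0003
```

Call:
apply_moves(
  increments=[0,0,-0.004,0,0,0],
)

```text
t: 9.67
eef_pos: [0.5513, 0.2028, 0.1118]
ee_rot: [3.14, 0.008, -2.991]
force: [-8.5, -0.4, 19.4]
width: 0.0002
```

Call:
apply_moves(
  increments=[0,0,-0.004,0,0,0],
)

```text
t: 9.75
eef_pos: [0.5513, 0.2029, 0.1101]
ee_rot: [3.14, 0.009, -2.99]
force: [-13.2, -0.1, 31.0]
width: 0.0004
```

Call:
apply_moves(
  increments=[0,0,-0.004,0,0,0],
)

```text
t: 9.83
eef_pos: [0.5514, 0.203, 0.1091]
ee_rot: [3.14, 0.01, -2.989]
force: [-15.8, -1.2, 36.6]
width: 0.0006
```

The three batched steps pushed past the hardening point, reading 36.6 N at the end. I'm backing off now.

Call:
apply_moves(
  increments=[0,0,0.02,0,0,0,0,0,0.03,0,0,0,0,0,0.015,0.003,0.01,0,0,0,0,0,0,0],
)

```text
t: 10.17
eef_pos: [0.55, 0.2024, 0.1765]
ee_rot: [3.138, -0.002, -2.988]
force: [1.1, 0.4, 0.0]
width: 0.0005
```

```bash
python3 - <<'E'
from h import *
for c in ['side','top']:
    optics.grab_frame(c)
    for n in ['case_center','case_cap','press_pad']:
        l=finder.landmark_of(c,n);print(c,n,l[:1])
a=optics.grab_frame('side')[190:246,335:410,::-1];b=optics.grab_frame('top')[205:245,320:390,::-1]
cv2.imwrite('pics/s5.png',np.hstack([cv2.resize(a,(450,336),interpolation=2),cv2.resize(b,(340,336),interpolation=2)]));print(arm.get_state()['t'])
E
```

```text
side case_center [{'point': [383.3, 222.9], 'conf': 0.95}]
side case_cap [{'point': [379.4, 233.6], 'conf': 0.67}]
side press_pad [{'point': [306.8, 228.8], 'conf': 0.72}]
top case_center [{'point': [363.2, 229.0], 'conf': 0.63}]
top case_cap [{'point': [350.4, 228.1], 'conf': 0.6}]
top press_pad [{'point': [343.0, 231.5], 'conf': 0.59}]
10.6667
```

View pics/s5.png

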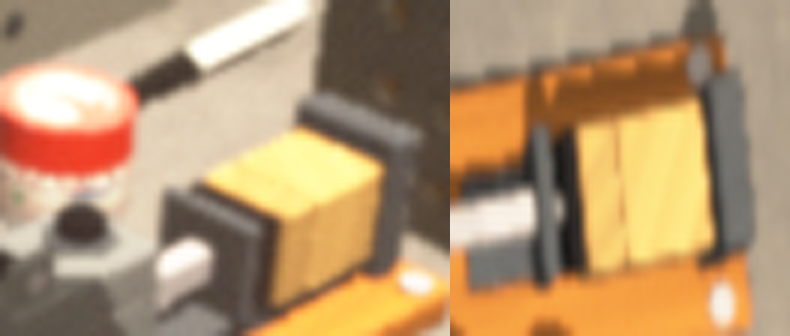

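Call:
apply_moves(
  increments=[0.006,-0.038,0.005,0,0,0,0.006,-0.038,0,0,0,0,0.006,-0.037,0,0,0,-0.01,0,0,0,0,0,0,0,0,0,0,0,0],
)

```text
t: 11.08
eef_pos: [0.5665, 0.0858, 0.1763]
ee_rot: [3.141, -0.008, -2.994]
force: [0.1, 0.4, -0.4]
width: 0.001
```

```bash
python3 look.py w6 case_center case_cap && python3 - <<'E'
from h import *
r=[]
for c in ['side','top']:
    optics.grab_frame(c);l=finder.landmark_of(c,'release_top');print(c,l[:1])
    if l: print(atz(c,l[0]['point'],.094))
E
```

```text
11.0833 [0.5665 0.0858 0.1763] [ 3.1409 -0.0079 -2.9944] [ 0.0737  0.4002 -0.395 ] 0.0009586685284533972
case_center 0.7 [273.  38.] [ 0.5874 -0.0397  0.05  ]
case_cap 0.66 [277.  69.] [ 0.5814 -0.0218  0.03  ]
side []
top []
```

View pics/w6.png

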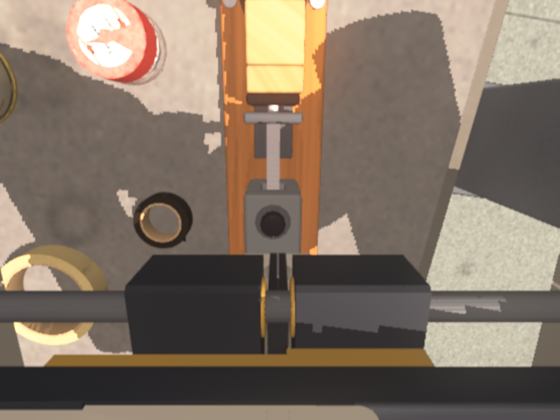

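```bash
python3 - <<'E'
from h import *
st=arm.get_state();m=optics.camera_model('wrist');print(m['T_tool_cam'].round(3),m['fx'],m['cx'],m['cy'])
for p,z in [((273,220),.094),((275,65),.07),((275,40),.07),((276,93),.07),((278,305),.165)]: print(p,atz('wrist',p,z,st).round(4))
l=finder.landmark_of('wrist','release_top');print(l[:1])
E
```

```text
[[ 1.     0.001  0.     0.   ]
 [ 0.001 -0.96  -0.28  -0.075]
 [-0.     0.28  -0.96  -0.146]
 [ 0.     0.     0.     1.   ]] 344.83294027802714 277.43655030707953 214.00884128783773
(273, 220) [0.5694 0.0845 0.094 ]
(275, 65) [ 0.583 -0.017  0.07 ]
(275, 40) [ 0.5853 -0.0322  0.07  ]
(276, 93) [0.5797 0.0006 0.07  ]
(278, 305) [0.563  0.1075 0.165 ]
[{'point': [270.3, 226.9], 'conf': 0.94}]
```

Call:
apply_moves(
  increments=[0.002,-0.001,-0.03,0,0,0,0.001,0,-0.025,0,0,0,0,0,-0.008,0,0,0,0,0,-0.006,0,0,0,0,0,-0.004,0,0,0],
)

```text
t: 11.9
eef_pos: [0.5714, 0.0903, 0.1051]
ee_rot: [3.14, -0.001, -2.985]
force: [-2.6, -0.3, 2.7]
width: 0.0008
```

Call:
apply_moves(
  increments=[0,0,-0.003,0,0,0,0,0,-0.002,0,0,0],
)

```text
t: 12.07
eef_pos: [0.5715, 0.0905, 0.1011]
ee_rot: [3.141, -0.001, -2.984]
force: [-1.1, -1.2, 3.2]
width: 0.0008
```

Call:
apply_moves(
  increments=[0,0,-0.003,0,0,0,0,0,-0.002,0,0,0,0,0,-0.002,0,0,0,0,0,-0.001,0,0,0,0,0,-0.001,0,0,0,0,0,-0.001,0,0,0,0,0,-0.001,0,0,0,0,0,-0.001,0,0,0,0,0,-0.001,0,0,0,0,0,-0.001,0,0,0,0,0,-0.001,0,0,0,0,0,-0.001,0,0,0],
)

```text
t: 13.07
eef_pos: [0.572, 0.0908, 0.1003]
ee_rot: [-3.141, 0.006, -2.98]
force: [-5.8, -0.7, 10.8]
width: 0.0003
```

Call:
apply_moves(
  increments=[0,0,0.03,0,0,0,0,0,0.035,0,0,0,0,-0.03,0.015,0,0,0,0.002,-0.03,0,0,0,-0.015,0,0,0,0,0,0],
  hand=0,
)

```text
t: 13.48
eef_pos: [0.575, 0.0311, 0.1832]
ee_rot: [-3.141, 0.007, -2.991]
force: [-0.1, 0.3, -0.8]
width: 0.028
```

```bash
python3 look.py w7 case_center case_cap press_pad
```

```text
13.4833 [0.575  0.0311 0.1832] [-3.1406  0.0074 -2.9911] [-0.1315  0.308  -0.8256] 0.0280438786980081
case_center 0.6 [277. 122.] [ 0.5868 -0.037   0.05  ]
case_cap 0.57 [277. 139.] [ 0.5847 -0.0223  0.03  ]
press_pad 0.97 [278. 208.] [0.5757 0.0323 0.05  ]
```

View pics/w7.png

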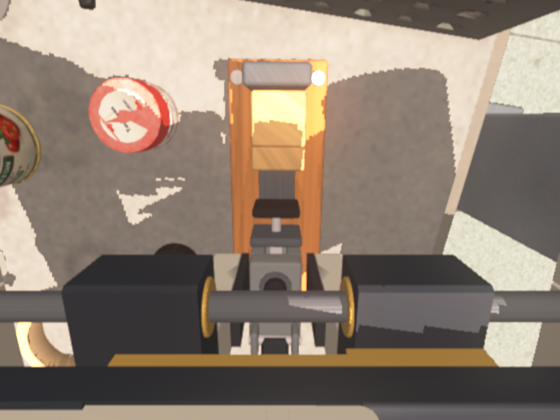

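Call:
apply_moves(
  increments=[0.006,-0.035,0,0,0,-0.007,0.005,-0.033,-0.01,0,0,0,0,0,-0.03,0,0,0,0,0,-0.03,0,0,0,0,0,0,0,0,0],
  hand=0,
)

```text
t: 14.1
eef_pos: [0.5871, -0.0319, 0.1087]
ee_rot: [-3.141, 0.007, -2.989]
force: [-1.3, 0.2, -0.9]
width: 0.0775
```

Call:
apply_moves(
  increments=[-0.001,-0.006,-0.02,0.001,-0.007,-0.006,0,-0.002,-0.02,0,0,0,0,-0.001,-0.015,0,0,0,0,0,-0.006,0,0,0,0,0,0,0,0,0],
)

```text
t: 14.52
eef_pos: [0.5872, -0.0376, 0.0469]
ee_rot: [-3.139, 0.012, -2.99]
force: [-0.1, 0.3, 0.7]
width: 0.0878
```

Call:
apply_moves(
  increments=[-0.001,0,-0.004,0.002,-0.012,-0.006,0,0,0,0,0,0],
)

```text
t: 14.68
eef_pos: [0.5874, -0.0362, 0.0443]
ee_rot: [-3.139, 0.025, -2.994]
force: [-0.1, -0.2, -0.0]
width: 0.0877
```

Call:
apply_moves(
  increments=[0,0,0,0,0,0,0,0,0,0,0,0,0,0,0,0,0,0,0,0,0,0,0,0,0,0,0,0,0,0,0,0,0,0,0,0,0,0,0,0,0,0],
  hand=0.7,
  force=25,
)

```text
t: 15.27
eef_pos: [0.5906, -0.0344, 0.0497]
ee_rot: [-3.139, 0.03, -2.991]
force: [-1.2, -0.2, -1.5]
width: 0.0468
```

Call:
apply_moves(
  increments=[-0.002,-0.002,-0.007,0.003,0.029,0,0,0,0,0,0,0],
  hand=0.47,
)

```text
t: 15.43
eef_pos: [0.5883, -0.0364, 0.043]
ee_rot: [3.136, 0.002, -2.991]
force: [0.7, 1.0, -0.8]
width: 0.0465
```

Call:
apply_moves(
  increments=[0,0,0,0,0,0,0,0,0,0,0,0,0,0,0,0,0,0,0,0,0,0,0,0,0,0,0,0,0,0],
  hand=1,
  force=25,
)

```text
t: 15.85
eef_pos: [0.5882, -0.0366, 0.0428]
ee_rot: [3.137, 0.003, -2.992]
force: [0.6, 1.1, -1.9]
width: 0.0402
```

Call:
apply_moves(
  increments=[0,0,0.015,0,0,0,0,0,0.025,0,0,0,0,0,0.035,0,0,0,0,0,0.035,0,0,0,0,0,0.035,0,0,0,0,0,0.035,0,0,0,0,0,0,0,0,0],
)

```text
t: 16.43
eef_pos: [0.5815, -0.0377, 0.2264]
ee_rot: [3.138, -0.008, -2.993]
force: [1.6, 0.1, -1.1]
width: 0.04
```

```bash
python3 - <<'E'
from h import *
np.set_printoptions(precision=4,suppress=True)
for c in ['side','top']:
    optics.grab_frame(c);
    l=finder.landmark_of(c,'coaster_top');b=finder.find_in(c,'coaster_top')
    for x in l[:1]: print(c,x,atz(c,x['point'],.005))
    for n in ['press_pad']:
        for x in finder.landmark_of(c,n)[:1]: print(c,n,x,atz(c,x['point'],.05))
I=cv2.imread('pics/top0.png')[215:290,160:235]
for p in [(160+75/1.6*0+0,0)]: pass
# coaster by picture: center crop (77,170)
print(atz('top',(150+77/1.6,150+169/1.6),.005), 'post plate',[atz('top',(150+a/1.6,150+b/1.6),0)[:2] for a,b in [(48,42),(105,40),(50,96),(105,94)]])
print(arm.get_state()['t'])
E
```

```text
side {'point': [248.3, 320.7], 'conf': 0.56} [0.521  0.3438 0.005 ]
side press_pad {'point': [363.6, 233.4], 'conf': 0.73} [0.5836 0.0272 0.05  ]
top {'point': [194.7, 261.4], 'conf': 0.87} [0.5023 0.3506 0.005 ]
[0.5161 0.3431 0.005 ] post plate [array([0.7111, 0.3984]), array([0.7156, 0.3102]), array([0.6265, 0.3907]), array([0.631 , 0.3067])]
16.8333
```

Call:
apply_moves(
  increments=[-0.004,0.03,0,0,0,0,-0.006,0.038,0,0,0,0,-0.007,0.038,0,0,0,0,-0.007,0.038,0,0,0,0,-0.007,0.038,0,0,0,0,-0.007,0.038,0,0,0,0,-0.007,0.038,0,0,0,0,-0.007,0.038,0,0,0,0,-0.007,0.036,0,0,0,0,-0.004,0.025,0,0,0,0,0,0,0,0,0,0],
)

```text
t: 17.75
eef_pos: [0.507, 0.3317, 0.2064]
ee_rot: [-3.138, -0.036, -3.001]
force: [0.7, -0.1, -2.5]
width: 0.0398
```

Correct the tilt (pitch -0.036 → -y turn) and descend.

Call:
apply_moves(
  increments=[0.003,0.008,-0.02,0.003,-0.036,0,0.002,0.004,-0.04,0,0,0,0,0,-0.04,0,0,0,0,0,-0.03,0,0,0,0,0,0,0,0,0],
)

```text
t: 18.17
eef_pos: [0.5114, 0.3473, 0.0709]
ee_rot: [-3.136, 0.004, -2.995]
force: [-0.6, -1.3, -3.1]
width: 0.0397
```

```bash
python3 - <<'E'
from h import *
a=optics.grab_frame('side')[230:400,150:370,::-1];b=optics.grab_frame('top')[190:320,130:300,::-1]
cv2.imwrite('pics/s8.png',np.hstack([cv2.resize(a,(400,309)),cv2.resize(b,(400,309))]))
for c in ['side','top']:
    m=optics.camera_model(c);P=m['world_to_cam']
    for w in [(.513,.345,.005),(.513,.345,.033)]:
        q=P@np.r_[w,1];print(c,w,m['cx']+m['fx']*q[0]/-q[2],m['cy']-m['fy']*q[1]/-q[2])
E
```

```text
side (0.513, 0.345, 0.005) 249.81053062208696 323.72202297893523
side (0.513, 0.345, 0.033) 249.11188106160543 311.2330694285411
top (0.513, 0.345, 0.005) 197.24772178859058 256.9341459528576
top (0.513, 0.345, 0.033) 194.86665883198225 256.34871578759385
```

View pics/s8.png

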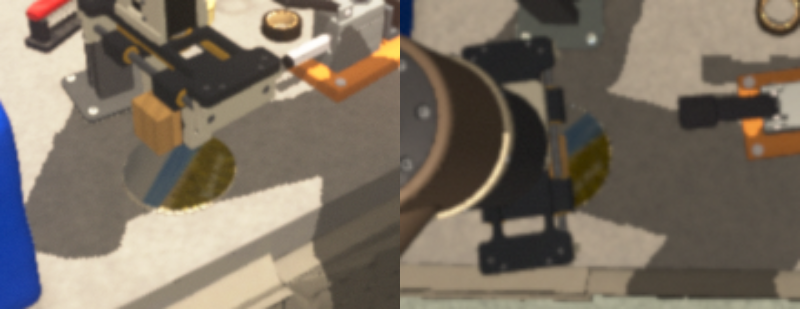

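Call:
apply_moves(
  increments=[0.001,-0.001,-0.02,0.005,0.004,0,0,0,-0.015,0,0,0,0,0,-0.007,0,0,0,0,0,0,0,0,0],
)

```text
t: 18.6
eef_pos: [0.5207, 0.3525, 0.0431]
ee_rot: [3.131, 0.017, -2.992]
force: [-0.5, 0.6, -3.5]
width: 0.04
```

Call:
apply_moves(
  increments=[-0.008,-0.007,-0.008,-0.012,0.016,0,0,0,-0.008,0,0,0,0,0,-0.003,0,0,0,0,0,0,0,0,0],
)

```text
t: 18.93
eef_pos: [0.5145, 0.3471, 0.0285]
ee_rot: [3.137, 0.005, -2.992]
force: [0.7, 0.1, -2.5]
width: 0.0399
```

Call:
apply_moves(
  increments=[-0.001,-0.001,-0.005,-0.005,0.005,0,0,0,-0.003,0,0,0,0,0,-0.001,0,0,0,0,0,0,0,0,0],
)

```text
t: 19.27
eef_pos: [0.5138, 0.3466, 0.0196]
ee_rot: [3.141, -0.0, -2.991]
force: [-0.0, 0.5, -2.5]
width: 0.0398
```

Call:
apply_moves(
  increments=[0,0,-0.002,0,0,0],
)

```text
t: 19.35
eef_pos: [0.5141, 0.3468, 0.0178]
ee_rot: [3.14, 0.0, -2.991]
force: [0.5, 0.5, -3.0]
width: 0.0397
```

Call:
apply_moves(
  increments=[0,0,-0.002,0,0,0],
)

```text
t: 19.43
eef_pos: [0.514, 0.3467, 0.0173]
ee_rot: [3.141, 0.0, -2.99]
force: [-12.5, -5.2, 33.7]
width: 0.0399
```

Call:
apply_moves(
  increments=[0,0,0.0005,0,0,0,0,0,0,0,0,0,0,0,0,0,0,0,0,0,0,0,0,0,0,0,0,0,0,0,0,0,0,0,0,0],
  hand=0.3,
)

```text
t: 19.93
eef_pos: [0.5153, 0.3481, 0.0197]
ee_rot: [3.139, 0.004, -2.989]
force: [-0.9, -0.5, -0.1]
width: 0.061
```

Call:
apply_moves(
  increments=[0,0,0.015,0,0,0,0,0,0.03,0,0,0,0,0,0.04,0,0,0,0,0,0.04,0,0,0,0,0,0.04,0,0,0,-0.03,-0.02,0.03,0,0,0,-0.03,-0.03,0.02,0,0,0,-0.03,-0.03,0,0,0,0,0,-0.04,0,0,0,0,0,-0.04,0,0,0,0,0,-0.03,0,0,0,0,0,0,0,0,0,0],
)

```text
t: 20.93
eef_pos: [0.4246, 0.1551, 0.2351]
ee_rot: [3.141, 0.003, -2.985]
force: [0.4, -0.0, -0.6]
width: 0.0617
```

```bash
python3 - <<'E'
from h import *
np.set_printoptions(precision=4,suppress=True)
a=optics.grab_frame('side')
for n,z in [('case_center',.025),('case_cap',.005),('press_pad',.05)]:
    for x in finder.landmark_of('side',n)[:1]: print('side',n,x,atz('side',x['point'],z))
b=optics.grab_frame('top')
for n,z in [('case_center',.025),('case_cap',.005),('press_pad',.05)]:
    for x in finder.landmark_of('top',n)[:1]: print('top',n,x,atz('top',x['point'],z))
a=a[190:360,190:410,::-1];b=b[210:300,150:267,::-1]
cv2.imwrite('pics/s9.png',np.hstack([cv2.resize(a,(400,309)),cv2.resize(b,(400,309),interpolation=2)]));print(arm.get_state()['t'])
E
```

```text
side case_center {'point': [246.0, 314.5], 'conf': 0.75} [0.5168 0.3494 0.025 ]
side case_cap {'point': [241.3, 327.2], 'conf': 0.61} [0.5133 0.3612 0.005 ]
side press_pad {'point': [363.4, 234.2], 'conf': 0.53} [0.5813 0.0299 0.05  ]
top case_center {'point': [194.6, 258.1], 'conf': 0.97} [0.5093 0.3471 0.025 ]
top case_cap {'point': [185.8, 255.6], 'conf': 0.64} [0.5157 0.3725 0.005 ]
top press_pad {'point': [328.5, 231.9], 'conf': 0.67} [0.5731 0.0374 0.05  ]
21.3333
```

View pics/s9.png

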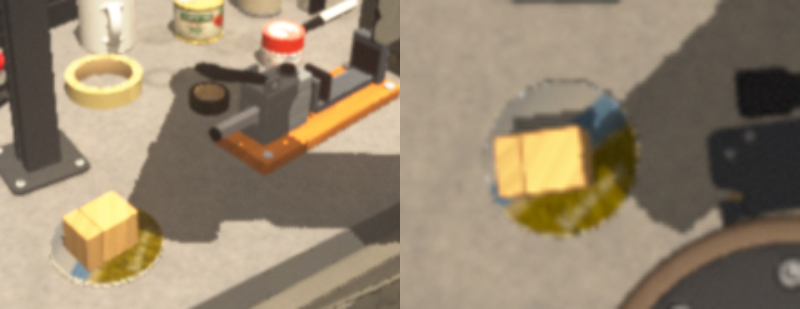

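```bash
python3 -c "
from station import arm
print(arm.get_state()['t'],arm.job_done())"
```

```text
the job is handed in; nothing more can be done
21.3333 None
```

I handed the job in at 21.3 s. The case is capped and standing on the coaster. I may have over-forced the clamp on the last stroke, and I can't rule out a failed run because of it.

- **What I did:** I pumped the lever four strokes until it turned hard before its stop, then held the release button down for about a second. I then gripped the case across its body and set it on the coaster.
- **Last checks:**
  - The case stands flat, with its body centre about 5 mm from the coaster's centre.
  - The cap's seam is closed, as far as roughly 2 mm per pixel can show.
  - The pad is fully back, and the pot and tape rolls look unmoved.
  - The arm is clear of everything.
- **Over-force:** I sent the last three steps of the final stroke without checking between them. The paddle force went from 19 N to 31 N and then 37 N before I backed off, against the 30 N limit. I couldn't measure the pad's force on the cap, so I don't know whether it stayed under 65 N.
- **Other high forces:** The fingertips read 32 N and 37 N at the lever's own stop on strokes one and three, and 34 N for a moment as the case touched the coaster.
- **Clamp hold:** I judged it tight only from the lever hardening and the pictures, because the pad force isn't reported.

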